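Brief the helper on a roof repair

TASK

Show your helper how to mend the foam model house by pointing, with the fingertips brought to no more than about 3 cm straight above the middle of each thing and kept there about two seconds: first at the bare gap in its roof where a tile is missing, then at the loose flat roof tile lying on the bench that belongs there, then at the tin of glue with the yellow lid. Touch and move nothing at all, and do not point at any other tin or loose piece. Finish by raising the hand well clear, 15 cm or more above the glue tin.

Things in the scene. Friction and masses are not known exactly. Their poses are not given: they have to be found in the camera images.
- house: White polystyrene model of a lean-to house on a plywood base 250 x 270 x 12 mm (x, y, z) screwed to the bench. Origin: centre of the base's underside. Red tiled roof (4 courses of 5) sloping 17 degrees: 174 mm high at the house's -x side, 100 mm at its +x side (door side). Turned up to 18 degrees. Clutter at the back (brush jar 220 mm tall, spatula, boards) stands over 0.74 m from the robot.
- gap: The gap in the roof: one tile missing from the second course from the top, showing a bare white foam patch 50 x 42 mm with yellowish streaks of old glue. Origin: centre of the bare patch, on its surface; the tiles around it stand about 9 mm higher. It may be at the left end, the middle or the right end of that course. Its axes are those of the house.
- spare_tile: The spare roof tile: a flat terracotta-red rectangle 50 x 42 x 8 mm (x, y, z) lying loose on the bench. Origin: centre of its underside.
- glue_tin_lid (a point): Glue tin. Closed round lever-lid tin, 90 mm in diameter and 105 mm high, standing on the bench, steel with a wire handle hanging at its side; lid and label band are yellow. This point is the centre of its top, level with the rim, 105 mm above the bench.
- green_tin_lid (a point): Paint tin, not to be pointed at. Closed round lever-lid tin, 90 mm in diameter and 105 mm high, standing on the bench, steel with a wire handle hanging at its side; lid and label band are green. This point is the centre of its top, level with the rim, 105 mm above the bench.
- blue_tin_lid (a point): Paint tin, not to be pointed at. Closed round lever-lid tin, 90 mm in diameter and 105 mm high, standing on the bench, steel with a wire handle hanging at its side; lid and label band are blue. This point is the centre of its top, level with the rim, 105 mm above the bench.
- red_tin_lid (a point): Paint tin, not to be pointed at. Closed round lever-lid tin, 90 mm in diameter and 105 mm high, standing on the bench, steel with a wire handle hanging at its side; lid and label band are red. This point is the centre of its top, level with the rim, 105 mm above the bench.
- ridge_cap: Loose half-round terracotta-red ridge cap, 70 mm long (its y), 50 mm wide, about 25 mm high, arched side up. Origin: centre of its underside. Not to be pointed at.
- cornice: Loose white foam cornice offcut with three steps, 50 x 62 x 36 mm. Origin: centre of its underside. Not to be pointed at.
Mind the look-alikes: they are no part of the job. Leave any orange look-alike of the part that bears glue_tin_lid alone. Of the things shaped like the spare_tile, the terracotta one is meant.

How it is judged:
On the way, in this order (a step that is already met when the one before it is completed fails the run):
1. the fingertips dwell just above the gap in the roof (horizontal distance between the grasp point and gap below 0.025 m and distance between the grasp point and gap below 0.072 m), for 1.5 s.
2. then they dwell just above the loose spare tile (horizontal distance between the grasp point and spare_tile below 0.025 m and distance between the grasp point and spare_tile below 0.072 m), for 1.5 s.
3. then they dwell just above the lid of the glue tin (horizontal distance between the grasp point and glue_tin_lid below 0.03 m and distance between the grasp point and glue_tin_lid below 0.065 m), for 1.5 s.
At the end, for the whole second after the job is handed in: The hand is clear: the grasp point is more than 120 mm from the glue lid; no loose thing is more than 6 mm from its start. Each pointing: grasp point within 72 mm of the gap's or tile's origin and 25 mm horizontally (glue lid: 65 and 30 mm), for 1.5 s (distance between the grasp point and glue_tin_lid above 0.12 m and distance of each of spare_tile, ridge_cap, cornice, glue_tin_lid, green_tin_lid, blue_tin_lid, red_tin_lid from where it was at the start of the episode below 0.006 m); the robot touches nothing.
It fails at once if the robot touches something (more than 0.5 N) (contact force between any of the arm, the fingers and anything else above 0.5 N).
It fails at once if a loose thing is shoved, lifted or carried (more than 10 mm) (distance of any of spare_tile, ridge_cap, cornice, glue_tin_lid, green_tin_lid, blue_tin_lid, red_tin_lid from where it was at the start of the episode above 0.01 m).
It fails at once if a wrong tin or loose piece is pointed at (grasp point within 65 mm of its point and 25 mm horizontally) ((horizontal distance between the grasp point and green_tin_lid below 0.025 m and distance between the grasp point and green_tin_lid below 0.065 m) or (horizontal distance between the grasp point and blue_tin_lid below 0.025 m and distance between the grasp point and blue_tin_lid below 0.065 m) or (horizontal distance between the grasp point and red_tin_lid below 0.025 m and distance between the grasp point and red_tin_lid below 0.065 m) or (horizontal distance between the grasp point and ridge_cap below 0.025 m and distance between the grasp point and ridge_cap below 0.065 m) or (horizontal distance between the grasp point and cornice below 0.025 m and distance between the grasp point and cornice below 0.065 m)).
It also fails if it takes over 59 s, if anything falls off the work surface, if the arm or the gripper's body presses on something with over 40 N, if the wrist force passes 120 N, or if a joint passes its speed limit or range.

ROBOT

A 6-joint arm with a two-finger parallel gripper is mounted at the origin on the work surface. World frame = base frame: x ahead of the robot, y to its left, z up, the work surface at z = 0. Lengths are in m, angles in rad, forces in N, time in s.
With the tool pointing down it reaches from about 0.4 to 0.925 m from the base axis. Payload 3.4 kg.
Tool frame: the origin (TCP) lies at the very end of the fingers, on their centre line; the grasp point (between the pads) lies 19 mm behind it; z points along the fingers, y is the direction in which the jaws open and shut (so a half turn about z gives the same grasp; the last joint's range is limited). The gripper opens to 85 mm and grips with 20 to 120 N. Pads are 22 mm wide; open, the fingers measure 114 mm over their backs; the gripper's body (76 mm by 85 mm) begins 54 mm behind the grasp point. The pads swing forward as they close: fully open they stand 13 mm farther back than shut.
Start: joints at [1.113, 0.307, 1.506, -0, 1.328, -0.073], TCP at [0.215, 0.533, 0.231] pointing down, gripper open.
Joint ranges: [-3.12, 3.12], [-1.05, 2.28], [0.14, 2.33], [-1.42, 4.57], [0.1, 2.73], [-2.68, 2.68]. Speed limits (rad/s): [2.57, 2.57, 3.14, 3.14, 3.14, 3.14].

INTERFACE

Orientations are given as a unit quaternion [w, x, y, z].
In Python, from rig import env, cams gives the robot as it stands.
- The arm moves only by the shell command python3 -m crank 'ROWS' [OPENING] [FORCE]. ROWS is JSON, a list of rows, each a list of 4 numbers: the shift along the world's x, y, z in cm, then the turn about the world's z in rad. A call has 1 to 12 rows; each row shifts and turns the commanded pose from where the row before left it; what a row does not reach is not made up. A row lasts 1/12 s, in which the tool goes at most 41.7 mm and 7.16 degrees, less where a joint would pass 70% of its speed; a pose out of reach is approached as far as the arm can. A call with a gripper value outside its range is refused whole. OPENING is the closure in counts, from 0 (fully open) to 255 (shut), set as the call begins (- or left out, the last holds). The fingers move at their own pace and stop on an object; FORCE is the grip in N (left out, the last holds). Time passes only in rows, so rows that do not move let the fingers close. It gives the time, the measured TCP pose, the force and the opening at its end, in the units of the state.
- env.get_obs(): the state, without advancing time (a new reading comes with each control period).
- cams.read_camera(name): name is "scene" or "top"; returns the picture (480x640x3 uint8, blue, green, red); there is no depth.
- cams.camera_model(name): a dict with "intrinsics" (3x3 intrinsics, pixels), "k1" (the pictures are not rectified: a ray, as slopes to the right and down, at radius r is drawn at 1 + k1 r^2 times it, then the intrinsics apply), "view" (4x4, takes a point from world to camera coordinates). Camera axes: x right, y up, looking along -z (the intrinsics and any distortion apply to the point x, -y, -z); pixel columns grow to the right and rows downward; lengths in m; the calibration is good to about 2 mm. A picture is of the moment at which its call begins. camera_model takes no time and is no camera call.
- env.finish_job(): hands the job in, once; it reports no verdict.
The state is a dict: "clock": time; "qpos": joint angles; "joint_velocities": joint speeds; "effort": joint torques, N m; "eef_pos": TCP position; "eef_rot": TCP orientation; "contact_force": force on the tool from outside, world axes, zero at the start; "moment": the same for the moment, N m; "finger_gap": opening from 0.0 (shut) to 1.0 (fully open).
Only numpy, scipy, OpenCV 4.12 (cv2) and the standard library are available. Lean on these libraries where they do the work, as an engineer would, in place of code of your own. Each camera call takes 0.05 s, during which the arm holds its last target.

## Working session

There is one attempt and no reset: what is moved stays moved. The work goes in short steps, Python scripts to look and compute and a shell command to move; the robot and the scene stay as the last step left them, time stands still between calls to the robot, and variables do not carry over. Pictures are saved under pics/ and viewed, and the job is handed in when it is done.

```bash
mkdir -p pics; cat > h.py <<'E'
import numpy as np,cv2
from rig import env,cams
def ray(name,u,v):
    m=cams.camera_model(name);K=np.array(m["intrinsics"],float);k=m["k1"];V=np.array(m["view"],float)
    p=cv2.undistortPoints(np.array([[[u,v]]],float),K,np.array([k,0,0,0,0.])).ravel()
    R=V[:3,:3];o=-R.T@V[:3,3];d=R.T@np.array([p[0],-p[1],-1]);return o,d/np.linalg.norm(d)
def onz(name,u,v,z):
    o,d=ray(name,u,v);return o+d*(z-o[2])/d[2]
def proj(name,P):
    m=cams.camera_model(name);K=np.array(m["intrinsics"],float);V=np.array(m["view"],float)
    c=V[:3,:3]@P+V[:3,3];x=np.array([c[0],-c[1]])/-c[2];x=x*(1+m["k1"]*(x@x));return K[:2,:2]@x+K[:2,2]
E
python3 - <<'E'
from h import *
for n in("scene","top"):
    cv2.imwrite(f"pics/{n}0.png",cams.read_camera(n)); print(n,ray(n,320,240),cams.camera_model(n)["k1"])
o=env.get_obs();print(o["clock"],o["eef_pos"],o["finger_gap"])
E
```

```text
scene (array([1.18365157, 0.05355243, 0.87293015]), array([-0.60579162, -0.02912815, -0.79508997])) -0.04794396357150543
top (array([0.39248777, 0.05736369, 1.22452185]), array([ 0.14886977,  0.0018998 , -0.98885499])) -0.1210561288118024
0.1 [0.21503298 0.53259866 0.23048336] 1.0001983236830538
```

View pics/scene0.png

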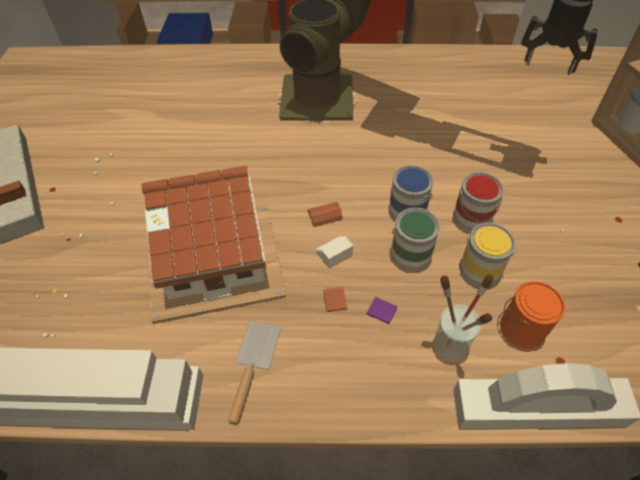

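View pics/top0.png

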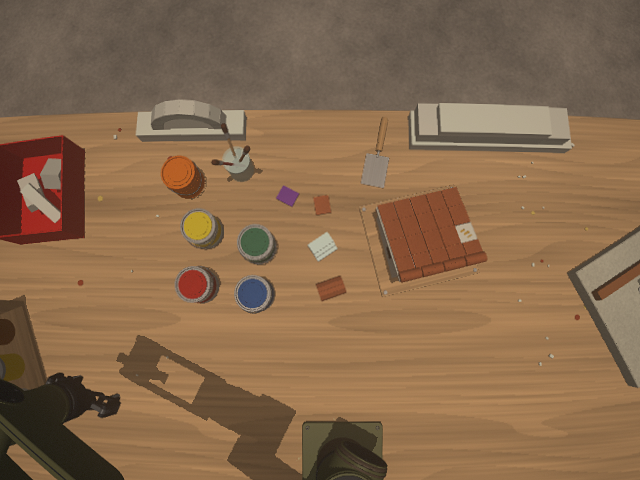

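The scene view shows the gap at (157,219), the terracotta tile at (335,299) with a purple look-alike at (382,311), the yellow tin at (490,243) and the orange one at (538,303). In the top view these are gap (466,233), tile (322,205), purple (288,196), yellow (199,226) and orange (180,173). I'll take precise measurements and a crop to confirm.

```bash
python3 - <<'E'
from h import *
S=cv2.imread("pics/scene0.png");T=cv2.imread("pics/top0.png")
def blob(img,box,fn):
    x0,y0,x1,y1=box;c=img[y0:y1,x0:x1];h=cv2.cvtColor(c,cv2.COLOR_BGR2HSV).astype(int)
    m=fn(h).astype(np.uint8);n,l,s,ce=cv2.connectedComponentsWithStats(m);i=1+np.argmax(s[1:,4])
    cn=max(cv2.findContours((l==i).astype(np.uint8),0,2)[0],key=cv2.contourArea)
    (cx,cy),wh,a=cv2.minAreaRect(cn);return s[i,4],np.array([cx+x0,cy+y0]),np.round(wh,1),ce[i]+[x0,y0]
tile=lambda h:((h[...,0]<9)|(h[...,0]>172))&(h[...,1]>125)
yel=lambda h:(h[...,0]>20)&(h[...,0]<32)&(h[...,1]>170)&(h[...,2]>120)
wht=lambda h:(h[...,2]>165)
def tri(a,b):
    o1,d1=ray("scene",*a);o2,d2=ray("top",*b);A=np.c_[d1,-d2];s=np.linalg.lstsq(A,o2-o1,rcond=None)[0]
    p,q=o1+s[0]*d1,o2+s[1]*d2;return np.round((p+q)/2,4),np.round(np.linalg.norm(p-q),4)
for nm,bs,bt,f,z in(("tile",(315,280,355,320),(308,190,336,220),tile,.008),("lid",(460,215,520,262),(175,200,225,250),yel,.105),("gap",(140,203,172,234),(452,220,480,246),wht,.14)):
    a=blob(S,bs,f);b=blob(T,bt,f);print(nm,a,b);
    i=1 if nm!="gap" else 1
    print("  z-plane",onz("scene",*a[i],z).round(4),onz("top",*b[i],z).round(4),"tri",tri(a[i],b[i]))
def crop(img,x,y,w):
    return cv2.resize(img[y-w*3//4:y+w*3//4,x-w:x+w],(400,300),interpolation=cv2.INTER_CUBIC)
cv2.imwrite("pics/c1.png",np.vstack([np.hstack([crop(S,180,220,50),crop(T,440,235,50)]),np.hstack([crop(S,350,300,40),crop(T,215,215,50)])]))
E
```

```text
Traceback (most recent call last):
ValueError: attempt to get argmax of an empty sequence
```

```bash
cat > m.py <<'E'
from h import *
S=cv2.imread("pics/scene0.png");T=cv2.imread("pics/top0.png")
for I,p in((S,[(335,299),(345,310),(490,240),(150,222)]),(T,[(322,205),(199,226),(460,230),(468,240)])):
    print(cv2.cvtColor(I,cv2.COLOR_BGR2HSV)[[b for a,b in p],[a for a,b in p]].tolist())
def blob(img,box,fn):
    x0,y0,x1,y1=box;c=img[y0:y1,x0:x1];h=cv2.cvtColor(c,cv2.COLOR_BGR2HSV).astype(int)
    m=fn(h).astype(np.uint8);n,l,s,ce=cv2.connectedComponentsWithStats(m)
    if n<2: return 0,np.zeros(2),0,0
    i=1+np.argmax(s[1:,4])
    cn=max(cv2.findContours((l==i).astype(np.uint8),0,2)[0],key=cv2.contourArea)
    (cx,cy),wh,a=cv2.minAreaRect(cn);return s[i,4],np.array([cx+x0,cy+y0]),np.round(wh,1),ce[i]+[x0,y0]
tile=lambda h:((h[...,0]<9)|(h[...,0]>172))&(h[...,1]>125)
yel=lambda h:(h[...,0]>20)&(h[...,0]<32)&(h[...,1]>170)&(h[...,2]>120)
wht=lambda h:(h[...,2]>150)
def tri(a,b):
    o1,d1=ray("scene",*a);o2,d2=ray("top",*b);A=np.c_[d1,-d2];s=np.linalg.lstsq(A,o2-o1,rcond=None)[0]
    p,q=o1+s[0]*d1,o2+s[1]*d2;return np.round((p+q)/2,4),np.round(np.linalg.norm(p-q),4)
if __name__=="__main__":
  for nm,bs,bt,f,z in(("tile",(315,280,355,320),(308,190,336,220),tile,.008),("lid",(460,215,520,262),(175,200,225,250),yel,.105),("gap",(140,203,172,234),(452,220,480,246),wht,.14)):
    a=blob(S,bs,f);b=blob(T,bt,f);print(nm,a,b)
    print("  z-plane",onz("scene",*a[1],z).round(4),onz("top",*b[1],z).round(4),"tri",tri(a[1],b[1]))
  def crop(img,x,y,w):
    return cv2.resize(img[y-w*3//4:y+w*3//4,x-w:x+w],(400,300),interpolation=cv2.INTER_CUBIC)
  cv2.imwrite("pics/c1.png",np.vstack([np.hstack([crop(S,180,220,50),crop(T,440,235,50)]),np.hstack([crop(S,350,300,40),crop(T,215,215,50)])]))
E
python3 m.py
```

```text
[[10, 160, 164], [15, 121, 154], [22, 176, 223], [36, 29, 230]]
[[10, 161, 141], [23, 192, 183], [18, 74, 178], [18, 52, 175]]
tile (0, array([0., 0.]), 0, 0) (0, array([0., 0.]), 0, 0)
  z-plane [-0.6107 -1.2173  0.008 ] [1.382  1.1355 0.008 ] tri (array([0.8411, 0.1455, 0.8384]), np.float64(0.5555))
lid (np.int32(723), array([492., 241.]), array([26., 34.]), array([491.93914246, 240.84094053])) (np.int32(591), array([197.25, 225.25]), array([26.2, 26.9]), array([197.44162437, 225.37901861]))
  z-plane [0.599  0.3648 0.105 ] [0.5969 0.3666 0.105 ] tri (array([0.5972, 0.3666, 0.1026]), np.float64(0.0015))
gap (np.int32(893), array([155.5, 218. ]), array([30., 31.]), array([155.08846585, 219.00223964])) (np.int32(408), array([467.49779034, 230.96681213]), array([21.6, 24.4]), array([468.6004902 , 230.84313725]))
  z-plane [ 0.573  -0.2972  0.14  ] [ 0.5794 -0.2982  0.14  ] tri (array([ 0.5781, -0.2952,  0.1462]), np.float64(0.0018))
```

View pics/c1.png

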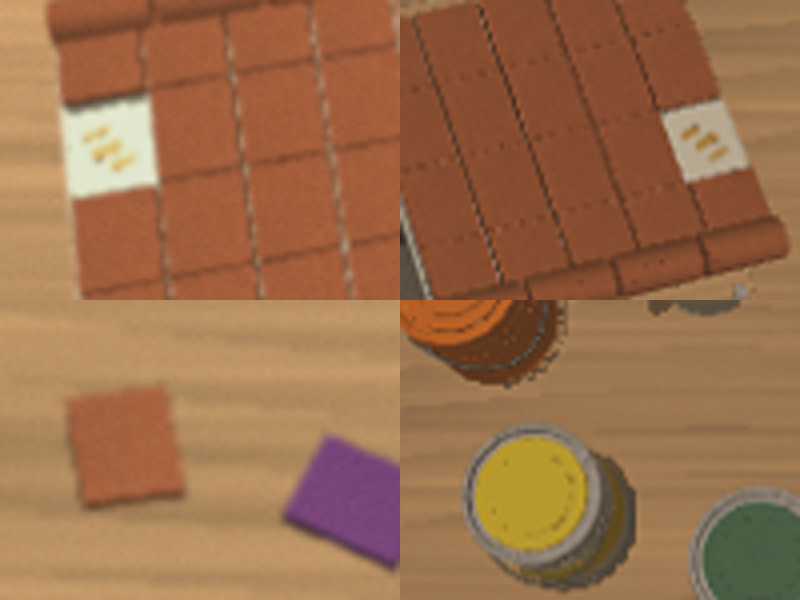

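The crops confirm all three: the gap is at the scene-left end of the second course, bare with yellow streaks. The terracotta tile is the plain one beside the purple look-alike. The yellow tin is clearly not the orange one. Next I'll refine the tile and gap from their corners.

```bash
python3 - <<'E'
from m import *
tile=lambda h:(h[...,0]<=12)&(h[...,1]>140)
a=blob(S,(315,280,355,320),tile);b=blob(T,(308,190,336,220),tile);print(a,b)
print(onz("scene",*a[1],.008),onz("top",*b[1],.008),tri(a[1],b[1]))
cs=[(62,108),(152,95),(160,185),(72,197)];ct=[(348,165),(287,182),(262,115),(328,98)]
P=[]
for s,t in zip(cs,ct):
    pass
S2=[(130+x/4,183+y*74/300) for x,y in cs];T2=[(390+x/4,198+y*74/300) for x,y in ct]
P=[tri(s,t) for s,t in zip(S2,T2)];[print(p) for p in P]
c=np.array([p[0] for p in P]);print(c.mean(0),np.linalg.norm(c-np.roll(c,-1,0),axis=1))
# other lids etc
for nm,u,z in(("green",(257,242),.105),("blue",(253,293),.105),("red",(194,284),.105),("cornice",(322,246),.036),("ridge",(331,288),.02),("purple",(288,196),.008),("jar",(237,160),.1)):print(nm,onz("top",*u,z).round(3))
E
```

```text
[[10, 160, 164], [15, 121, 154], [22, 176, 223], [36, 29, 230]]
[[10, 161, 141], [23, 192, 183], [18, 74, 178], [18, 52, 175]]
(np.int32(440), array([334.52702904, 298.66216278]), array([21.9, 20.5]), array([334.54772727, 298.83636364])) (np.int32(272), array([321.74324608, 204.45945835]), array([17.9, 15.1]), array([321.75      , 204.55882353]))
[0.67424562 0.05459945 0.008     ] [0.67317412 0.05542199 0.008     ] (array([0.6735, 0.055 , 0.0067]), np.float64(0.0008))
(array([ 0.5591, -0.3179,  0.1488]), np.float64(0.0))
(array([ 0.5487, -0.2781,  0.147 ]), np.float64(0.0045))
(array([ 0.5918, -0.2693,  0.1307]), np.float64(0.0047))
(array([ 0.6018, -0.3099,  0.1338]), np.float64(0.0053))
[ 0.57535  -0.2938    0.140075] [0.04117572 0.04691205 0.04192815 0.04595966]
green [0.555 0.215 0.105]
blue [0.43  0.222 0.105]
red [0.45  0.368 0.105]
cornice [0.556 0.054 0.036]
ridge [0.447 0.03  0.02 ]
purple [0.696 0.147 0.008]
jar [0.768 0.274 0.1  ]
```

Gap ≈ (0.576, −0.294, 0.140). Its sides measure 41 × 46 mm, with a 16 mm drop, as a 17° slope should give. Tile ≈ (0.674, 0.055) with its top near 7 mm, and lid ≈ (0.597, 0.366, 0.103). All three agree with the given sizes. I'll mostly close the fingers to make a slim pointer, then lift and swing over.

```bash
python3 -m crank '[[0,0,2.5,0],[0,0,2.5,0],[2.8,-2.3,0,0],[2.8,-2.3,0,0],[2.8,-2.3,0,0],[2.8,-2.3,0,0],[2.8,-2.3,0,0],[2.8,-2.3,0,0],[2.8,-2.3,0,0],[2.8,-2.3,0,0],[2.8,-2.3,0,0],[2.8,-2.3,0,0]]' 200; python3 -c "
from h import *;print(env.get_obs())"
```

```text
clock: 1.1
eef_pos: [0.4962, 0.3016, 0.2809]
eef_rot: [-0.0, 0.191, 0.982, -0.0]
contact_force: [0.0, 0.6, -0.6]
finger_gap: 0.218
{'clock': 1.1, 'qpos': array([ 4.73423874e-01,  2.82244422e-01,  1.41548524e+00,  8.22101513e-05,
        1.44481696e+00, -7.13501352e-01]), 'joint_velocities': array([-0.69976409,  0.19600886, -0.28097499,  0.00562956,  0.07764557,
       -0.69733506]), 'effort': array([  2.60665029, -47.60711432, -25.40073395,  -0.16023086,
         0.12366829,   0.71264254]), 'eef_pos': array([0.49617708, 0.30163105, 0.28085995]), 'eef_rot': array([-4.00414946e-04,  1.90764326e-01,  9.81635749e-01, -2.62383892e-04]), 'contact_force': array([ 0.02445359,  0.61050659, -0.60978629]), 'moment': array([ 0.04556712,  0.00836564, -0.03535016]), 'finger_gap': 0.21776595855217326}
```

```bash
python3 -m crank '[[0.4,-3,0,0],[0.4,-3,0,0],[0.4,-3,0,0],[0.4,-3,0,0],[0.4,-3,0,0],[0.4,-3,0,0],[0.4,-3,0,0],[0.4,-3,0,0],[0.4,-3,0,0],[0.4,-3,0,0],[0.4,-3,0,0],[0.4,-3,0,0]]'; python3 -m crank '[[0.4,-3,0,0],[0.4,-3,0,0],[0.4,-3,0,0],[0.4,-3,0,0],[0.4,-3,0,0],[0.4,-3,0,0],[0.4,-3,0,0],[0.4,-2,0,0],[0,-0.6,0,0],[0,0,0,0],[0,0,0,0],[0,0,0,0]]'
```

```text
clock: 2.1
eef_pos: [0.5429, -0.0583, 0.2809]
eef_rot: [-0.0, 0.191, 0.982, 0.0]
contact_force: [0.8, 0.1, 0.7]
finger_gap: 0.217
clock: 3.1
eef_pos: [0.575, -0.2913, 0.2811]
eef_rot: [-0.0, 0.19, 0.982, 0.001]
contact_force: [0.8, 0.8, 1.0]
finger_gap: 0.215
```

```bash
python3 -m crank '[[0,-0.2,-1.5,0],[0,0,-1.5,0],[0,0,-1.5,0],[0,0,-1.5,0],[0,0,-1,0],[0,0,-0.5,0],[0,0,0,0],[0,0,0,0]]'; python3 - <<'E'
from h import *
for n in("scene","top"):
    I=cams.read_camera(n);p=env.get_obs()["eef_pos"];u,v=map(int,proj(n,p));print(n,u,v,proj(n,np.array([.576,-.294,.14])))
    x,y=max(u-60,0),max(v-45,0);cv2.imwrite(f"pics/{n}1.png",cv2.resize(I[y:y+90,x:x+120],(480,360)))
a=cv2.imread("pics/scene1.png");b=cv2.imread("pics/top1.png");cv2.imwrite("pics/g1.png",cv2.resize(np.hstack([a,b]),(800,300)))
E
```

```text
clock: 3.77
eef_pos: [0.5756, -0.2944, 0.2067]
eef_rot: [0.0, 0.19, 0.982, -0.0]
contact_force: [-0.1, -0.3, 1.2]
finger_gap: 0.216
scene 146 195 [156.76463618 219.17467924]
top 475 227 [465.8657063 232.3207187]
```

View pics/g1.png

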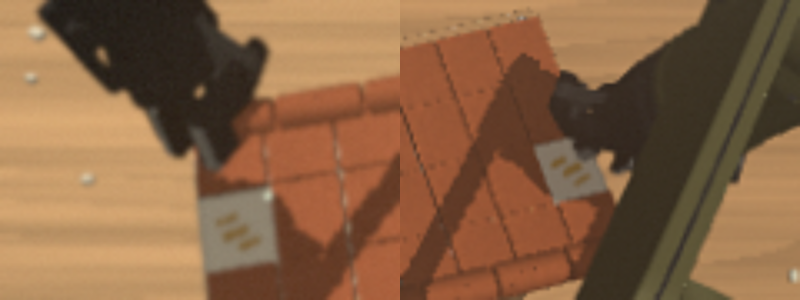

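The tips show at scene (147,196), where the projection puts them, directly above the white patch and clear of the ridge. I'll go down to about 3 cm and dwell.

```bash
python3 -m crank '[[0,0,-0.8,0],[0,0,-0.8,0],[0,0,-0.8,0],[0,0,-0.7,0],[0,0,-0.5,0],[0,0,0,0],[0,0,0,0],[0,0,0,0],[0,0,0,0],[0,0,0,0],[0,0,0,0],[0,0,0,0]]'; python3 -m crank '[[0,0,0,0],[0,0,0,0],[0,0,0,0],[0,0,0,0],[0,0,0,0],[0,0,0,0],[0,0,0,0],[0,0,0,0],[0,0,0,0],[0,0,0,0],[0,0,0,0],[0,0,0,0]]';  python3 -m crank '[[0,0,0,0],[0,0,0,0],[0,0,0,0],[0,0,0,0],[0,0,0,0],[0,0,0,0]]'
python3 - <<'E'
from h import *
for n in("scene",):
    I=cams.read_camera(n);print(proj(n,env.get_obs()["eef_pos"]));cv2.imwrite("pics/g2.png",cv2.resize(I[150:270,80:240],(640,480)))
E
```

```text
clock: 4.87
eef_pos: [0.5755, -0.2949, 0.1707]
eef_rot: [0.0, 0.191, 0.982, -0.0]
contact_force: [-0.7, 0.4, -0.7]
finger_gap: 0.218
clock: 5.87
eef_pos: [0.5753, -0.2948, 0.1703]
eef_rot: [-0.0, 0.191, 0.982, -0.0]
contact_force: [-0.2, -0.0, 0.0]
finger_gap: 0.219
clock: 6.37
eef_pos: [0.5753, -0.2948, 0.1703]
eef_rot: [-0.0, 0.191, 0.982, -0.0]
contact_force: [0.9, -0.2, 0.6]
finger_gap: 0.216
[151.97098513 208.7511878 ]
```

View pics/g2.png

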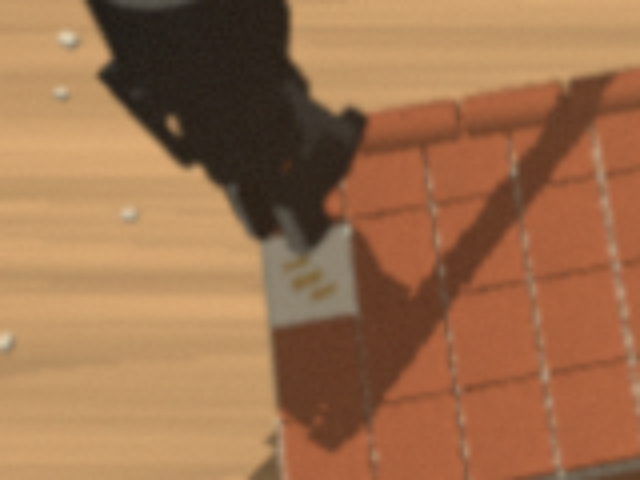

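The tips hover about 3 cm above the patch, and the dwell is done (about 2 s). Next is the tile.

```bash
python3 -m crank '[[0,0,1,0],[0,0,2,0],[0,0,2.5,0],[0,0,2.5,0],[0,1,2,0],[0.5,2,0,0],[1,3,0,0],[1,3,0,0],[1,3,0,0],[1,3,0,0],[1,3,0,0],[1,3,0,0]]'; python3 -m crank '[[1,3,0,0],[1,3,0,0],[1,3,0,0],[0.3,3,0,0],[0,1,0,0],[0,0,0,0],[0,0,0,0],[0,0,0,0]]'
```

```text
clock: 7.42
eef_pos: [0.6407, -0.0834, 0.2714]
eef_rot: [0.001, 0.191, 0.982, -0.0]
contact_force: [0.2, -0.9, -0.2]
finger_gap: 0.216
clock: 8.08
eef_pos: [0.6731, 0.0438, 0.2707]
eef_rot: [0.0, 0.191, 0.982, -0.001]
contact_force: [-0.2, -0.4, -0.1]
finger_gap: 0.219
```

```bash
python3 -m crank '[[0,1,-1,0],[0,0.1,-2.5,0],[0,0,-2.5,0],[0,0,-2.5,0],[0,0,-2.5,0],[0,0,-2.5,0],[0,0,-2,0],[0,0,-1.5,0],[0,0,-1,0],[0,0,-0.5,0],[0,0,0,0],[0,0,0,0]]'; python3 - <<'E'
from h import *
for n in("scene",):
    I=cams.read_camera(n);print(proj(n,env.get_obs()["eef_pos"]),proj(n,np.array([.674,.055,.008])));cv2.imwrite("pics/t1.png",cv2.resize(I[230:350,260:420],(640,480)))
E
```

```text
clock: 9.08
eef_pos: [0.6737, 0.0559, 0.0857]
eef_rot: [0.0, 0.191, 0.982, 0.0]
contact_force: [0.4, -0.5, 0.0]
finger_gap: 0.215
[335.35749338 277.61109369] [334.72466141 298.55834971]
```

View pics/t1.png

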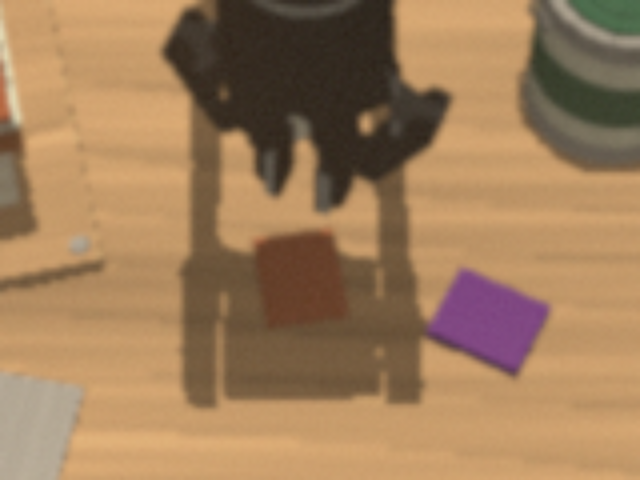

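The tips at scene (335,278) are above the terracotta tile at (335,299), with the purple one well to the side. Going down to z 0.036 to dwell.

```bash
python3 -m crank '[[0,0,-1,0],[0,0,-1,0],[0,0,-1,0],[0,0,-1,0],[0,0,-0.6,0],[0,0,-0.3,0],[0,0,0,0],[0,0,0,0],[0,0,0,0],[0,0,0,0],[0,0,0,0],[0,0,0,0]]'; python3 -m crank '[[0,0,0,0],[0,0,0,0],[0,0,0,0],[0,0,0,0],[0,0,0,0],[0,0,0,0],[0,0,0,0],[0,0,0,0],[0,0,0,0],[0,0,0,0],[0,0,0,0],[0,0,0,0]]';  python3 -m crank '[[0,0,0,0],[0,0,0,0],[0,0,0,0],[0,0,0,0],[0,0,0,0],[0,0,0,0],[0,0,0,0],[0,0,0,0]]'
python3 - <<'E'
from h import *
for n in("scene",):
    I=cams.read_camera(n);print(proj(n,env.get_obs()["eef_pos"]));cv2.imwrite("pics/t2.png",cv2.resize(I[230:350,260:420],(640,480)))
E
```

```text
clock: 10.13
eef_pos: [0.6736, 0.0562, 0.0368]
eef_rot: [0.0, 0.191, 0.982, 0.0]
contact_force: [0.5, -0.9, -0.0]
finger_gap: 0.215
clock: 11.13
eef_pos: [0.6733, 0.0562, 0.0363]
eef_rot: [-0.0, 0.191, 0.982, -0.0]
contact_force: [-0.3, 0.3, -0.3]
finger_gap: 0.216
clock: 11.8
eef_pos: [0.6733, 0.0562, 0.0363]
eef_rot: [-0.0, 0.191, 0.982, -0.0]
contact_force: [0.5, 0.1, 0.5]
finger_gap: 0.215
[335.36267835 290.97977449]
```

View pics/t2.png

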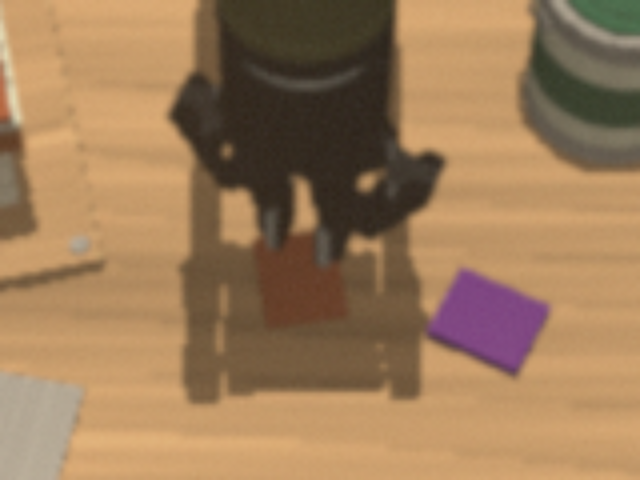

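The tips hover over the tile, which hasn't moved. Now up, then across to the yellow tin, staying on the robot side of the brush jar.

```bash
python3 -m crank '[[0,0,1,0],[0,0,2,0],[0,0,2.5,0],[0,0,2.5,0],[0,0,2.5,0],[0,0,2.5,0],[0,0,2.5,0],[0,0,2.5,0],[-0.5,0,2.5,0],[-1,1,2.5,0],[-1,2,1,0],[-1,3,0,0]]'; python3 -m crank '[[-1,3,0,0],[-1,3,0,0],[-1,3,0,0],[-1,3,0,0],[0,3,0,0],[0,3,0,0],[0,3,0,0],[0,2.5,0,0],[0,1,0,0],[0,0,0,0],[0,0,0,0],[0,0,0,0]]'
```

```text
clock: 12.85
eef_pos: [0.6401, 0.1147, 0.2815]
eef_rot: [0.004, 0.192, 0.981, 0.001]
contact_force: [0.5, 0.3, -0.0]
finger_gap: 0.212
clock: 13.85
eef_pos: [0.5983, 0.3596, 0.2765]
eef_rot: [0.0, 0.191, 0.982, -0.001]
contact_force: [-0.7, -0.5, 0.2]
finger_gap: 0.217
```

```bash
python3 -m crank '[[0,0.6,-1.5,0],[0,0,-2,0],[0,0,-2,0],[0,0,-2,0],[0,0,-1.5,0],[0,0,-0.6,0],[0,0,0,0],[0,0,0,0]]'; python3 - <<'E'
from h import *
for n in("scene",):
    I=cams.read_camera(n);print(proj(n,env.get_obs()["eef_pos"]),proj(n,np.array([.598,.366,.105])));cv2.imwrite("pics/l1.png",cv2.resize(I[180:300,410:570],(640,480)))
E
```

```text
clock: 14.52
eef_pos: [0.5988, 0.3661, 0.1809]
eef_rot: [0.0, 0.191, 0.982, -0.0]
contact_force: [-0.3, 0.2, 0.3]
finger_gap: 0.217
[503.56671594 216.0517693 ] [492.49801895 240.5800544 ]
```

View pics/l1.png

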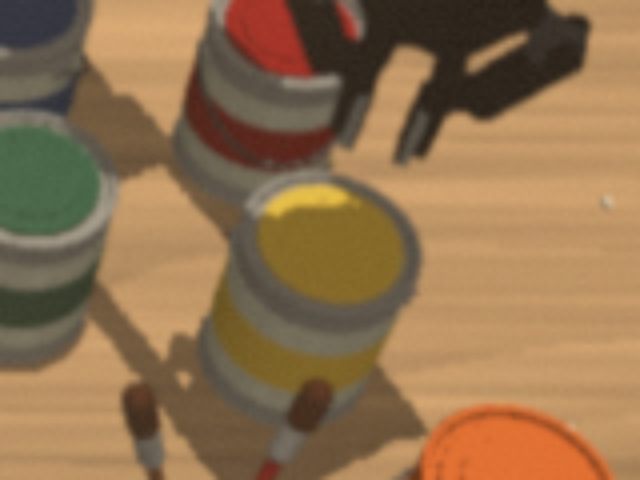

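The tips at (505,217) match the projection and sit over the yellow lid, with its centre at (492,241). Going down to z 0.132 to dwell.

```bash
python3 -m crank '[[0,0,-1,0],[0,0,-1,0],[0,0,-1,0],[0,0,-1,0],[0,0,-0.6,0],[0,0,-0.3,0],[0,0,0,0],[0,0,0,0],[0,0,0,0],[0,0,0,0],[0,0,0,0],[0,0,0,0]]'; python3 -m crank '[[0,0,0,0],[0,0,0,0],[0,0,0,0],[0,0,0,0],[0,0,0,0],[0,0,0,0],[0,0,0,0],[0,0,0,0],[0,0,0,0],[0,0,0,0],[0,0,0,0],[0,0,0,0]]';  python3 -m crank '[[0,0,0,0],[0,0,0,0],[0,0,0,0],[0,0,0,0],[0,0,0,0],[0,0,0,0],[0,0,0,0],[0,0,0,0]]'
python3 - <<'E'
from h import *
I=cams.read_camera("scene");cv2.imwrite("pics/l2.png",cv2.resize(I[180:300,410:570],(640,480)))
E
```

```text
clock: 15.57
eef_pos: [0.5986, 0.3673, 0.1319]
eef_rot: [0.0, 0.191, 0.982, 0.0]
contact_force: [-0.3, -0.2, -0.0]
finger_gap: 0.214
clock: 16.57
eef_pos: [0.5983, 0.3672, 0.1313]
eef_rot: [0.0, 0.191, 0.982, -0.0]
contact_force: [0.4, -0.3, 1.1]
finger_gap: 0.217
clock: 17.23
eef_pos: [0.5983, 0.3672, 0.1313]
eef_rot: [0.0, 0.191, 0.982, 0.0]
contact_force: [-0.5, 0.6, 0.3]
finger_gap: 0.214
```

View pics/l2.png

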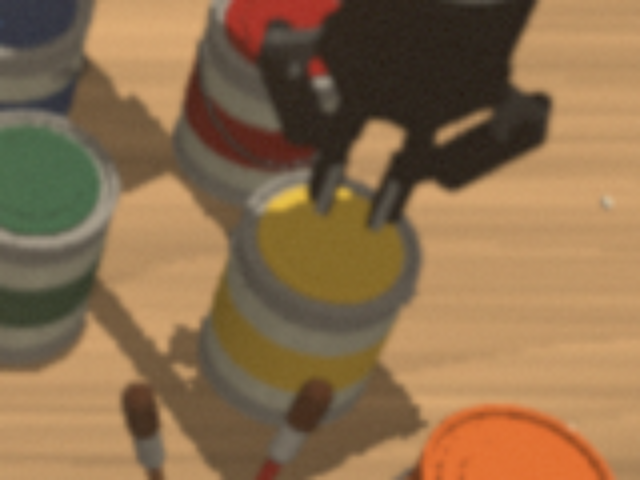

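The tips hover just over the yellow lid and the dwell is done. Raising.

```bash
python3 -m crank '[[0,0,1,0],[0,0,2,0],[0,0,2.5,0],[0,0,2.5,0],[0,0,2.5,0],[0,0,2.5,0],[0,0,2.5,0],[0,0,2,0],[0,0,1,0],[0,0,0,0],[0,0,0,0],[0,0,0,0]]'
python3 - <<'E'
from h import *
I=cams.read_camera("scene");cv2.imwrite("pics/end.png",I)
S=cv2.imread("pics/scene0.png");d=cv2.absdiff(I,S).max(2)
for n,(x0,y0,x1,y1) in dict(tile=(318,284,352,316),ridge=(304,198,348,230),cornice=(312,232,358,270),blue=(388,165,432,215),green=(390,205,440,268),yellow=(460,225,515,285),purple=(365,295,400,325)).items(): 
    a=cv2.cvtColor(S[y0:y1,x0:x1],6).astype(np.float32);b=cv2.cvtColor(I[y0:y1,x0:x1],6).astype(np.float32);print(n,np.round(cv2.phaseCorrelate(a,b)[0],2))
E
```

```text
clock: 18.28
eef_pos: [0.5976, 0.3667, 0.3146]
eef_rot: [-0.001, 0.191, 0.982, -0.001]
contact_force: [0.4, -0.3, -0.0]
finger_gap: 0.22
tile [0.   0.05]
ridge [0.38 0.09]
cornice [0.   0.05]
blue [0.78 0.02]
green [0.15 0.08]
yellow [-0.03  0.08]
purple [-0.1  -0.09]
```

View pics/end.png

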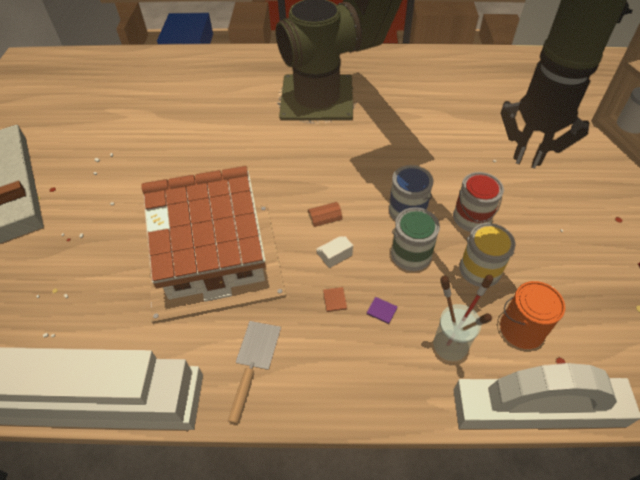

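The hand is high above the tin, and everything stands where it was. The small shift readings on the blue tin and the ridge cap are explained by the arm's shadow falling there. Handing in.

```bash
python3 -c "
from rig import env
print(env.finish_job())"
```

```text
the job is handed in; nothing more can be done
None
```

I pointed with nearly closed fingers at the roof gap (left end of the second course in the scene view), then the terracotta tile, then the yellow-lidded glue tin. I then raised the hand and handed the job in at about 18 s; no verdict was reported.

| Target | Fingertip height above the target's surface | Dwell |
|---|---|---|
| Roof gap | about 30 mm | about 2 s |
| Terracotta tile | about 28 mm | about 2 s |
| Glue tin lid | about 26 mm | about 2 s |

- **Position:** by my measurements, the fingertips were within about 2 mm horizontally of each target's middle. The calibration is good to about 2 mm on top of that.
- **Hand clear:** the fingertips finished about 21 cm above the glue lid.
- **Contact:** wrist force readings stayed at noise level, peaking around 1.2 N on a single axis, including in free air. They cannot rule out a touch near the 0.5 N limit, but the pictures showed clear gaps.
- **Nothing moved:** the before-and-after comparison showed shifts of 0.15 pixels or less for the tile, cornice, green tin and glue tin. The blue tin (0.8 pixels) and ridge cap (0.4 pixels) read higher, which I put down to the arm's moving shadow since the hand stayed well clear of both. I checked the red tin only by eye, in the final picture.

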